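# Empty cured castings from the pouring pot

### The job

Take the mixing stick off the top of the pouring pot and lay it flat on the blue mat. Then take the pot by its handle, tip it low over the grey tray (its mouth no more than about 20 cm above the table) until all four resin castings have dropped out into the tray, and stand the empty pot upright again on its cork coaster. Let go of everything, and leave the dropper bottle and the two vials where they are.

Things in the scene. Friction and masses are not known exactly. Their poses are not given: they have to be found in the camera images.
- coaster: round cork coaster, 110 mm across, 5 mm thick, fixed to the table; origin at the centre of its underside, z up
- mat: flat blue silicone mat, 110 (x) x 180 (y) x 4 mm, fixed to the table; origin at the centre of its underside, long side along its y
- tray: open grey tray with a dark floor, 240 (x) x 190 (y) mm outside, rim 45 to 49 mm above the table, inner floor 5 mm up, walls 5 mm, fixed; origin at the centre of its underside, long side along its x
- pot_grip (a point): centre of the black handle of the aluminium pouring pot. The handle is a straight level bar that points along the pot's own -x from the rim, 52 mm long (x), 14 mm thick (y), 22 mm tall (z). This point is 95 mm from the pot's axis and 52 mm above its foot. Axes are the pot's: z up out of its mouth, x from the handle to the opposite lip
- pot_foot (a point): centre of the underside of the same pot (same axes). The pot is an open flared cup, 116 mm across the rim, 62 mm across the foot, 60 mm high, wall 3 mm, floor 4 mm, smooth and slippery inside, about 90 g: the castings slide out once it is tipped by about 80 to 95 degrees, all surely by 100
- pot_mouth (a point): the same pot: centre of its open mouth, on its axis in the plane of the rim, 60 mm above the foot
- stick_mid (a point): centre of a flat wooden mixing stick, 18 (x) x 150 (y) x 9 (z) mm, 20 g, long along its y; at the start it lies flat across the rim of the pot, roughly square to the handle
- gem_0_mid (a point): centre of a crimson cured resin casting, a faceted eight-sided gem 23 mm across and 17 mm high, 12 g; at the start on the floor of the pot
- gem_1_mid (a point): centre of a blue cured resin casting, a faceted eight-sided gem 23 mm across and 17 mm high, 12 g; at the start on the floor of the pot
- gem_2_mid (a point): centre of an amber cured resin casting, a faceted eight-sided gem 23 mm across and 17 mm high, 12 g; at the start on the floor of the pot
- gem_3_mid (a point): centre of a sea-green cured resin casting, a faceted eight-sided gem 23 mm across and 17 mm high, 12 g; at the start on the floor of the pot
- dropper_mid (a point): centre of a teal dropper bottle with a black cap, 25 mm across, 80 mm tall, standing loose behind the work; leave alone
- vial_pink_mid (a point): centre of a small vial of rose glitter with a white cap, 27 mm across, 45 mm tall, standing loose; leave alone
- vial_purple_mid (a point): centre of a small vial of plum glitter with a white cap, 27 mm across, 44 mm tall, standing loose; leave alone
There are look-alikes about, which are no part of the job. Leave any red look-alike of the part that bears pot_grip alone.

How it is judged:
On the way, in this order (a step that is already met when the one before it is completed fails the run):
1. the stick lies flat on the blue mat, let go, with the pot still on the coaster (x of stick_mid in the frame of mat between -0.05 and 0.05 m and y of stick_mid in the frame of mat between -0.08 and 0.08 m and z of stick_mid in the frame of mat between 0.004 and 0.014 m and contact force between stick and the fingers below 0.1 N and angle between the z axis of stick_mid and the z axis of mat, either way round below 0.15 rad and horizontal distance between pot_foot and coaster below 0.05 m), for 0.2 s.
2. the pot is tipped well over above the tray (angle between pot_foot's own z axis and vertical above 1 rad and x of pot_mouth in the frame of tray between -0.143 and 0.143 m and y of pot_mouth in the frame of tray between -0.118 and 0.118 m), for 0.02 s.
3. all four castings are in the tray (x of gem_0_mid in the frame of tray between -0.118 and 0.118 m and y of gem_0_mid in the frame of tray between -0.093 and 0.093 m and z of gem_0_mid in the frame of tray between 0 and 0.04 m and x of gem_1_mid in the frame of tray between -0.118 and 0.118 m and y of gem_1_mid in the frame of tray between -0.093 and 0.093 m and z of gem_1_mid in the frame of tray between 0 and 0.04 m and x of gem_2_mid in the frame of tray between -0.118 and 0.118 m and y of gem_2_mid in the frame of tray between -0.093 and 0.093 m and z of gem_2_mid in the frame of tray between 0 and 0.04 m and x of gem_3_mid in the frame of tray between -0.118 and 0.118 m and y of gem_3_mid in the frame of tray between -0.093 and 0.093 m and z of gem_3_mid in the frame of tray between 0 and 0.04 m), for 0.2 s.
At the end, for the whole second after the job is handed in: The stick lies flat on the blue mat (its centre on the mat, 5 to 10 mm or more inside the edge); all four castings lie in the tray, below its rim; the pot stands upright (within 5 degrees) on the coaster, its foot within 30 mm of the coaster's centre; everything is released and still (all of step 3 and x of stick_mid in the frame of mat between -0.05 and 0.05 m and y of stick_mid in the frame of mat between -0.08 and 0.08 m and z of stick_mid in the frame of mat between 0.004 and 0.014 m and horizontal distance between pot_foot and coaster below 0.03 m and z of pot_foot in the frame of coaster between 0.002 and 0.009 m and angle between pot_foot's own z axis and vertical below 0.08 rad and angle between the z axis of stick_mid and the z axis of mat, either way round below 0.15 rad and contact force between each of stick, pot and the fingers below 0.1 N); the robot touches nothing.
It fails at once if a bystander (dropper bottle or vial) was shoved more than 30 mm or knocked over (distance of any of dropper_mid, vial_pink_mid, vial_purple_mid from where it was at the start of the episode above 0.03 m or angle between any of dropper_mid, vial_pink_mid, vial_purple_mid's own z axis and vertical above 0.6 rad).
It fails at once if the pot was tipped with its mouth more than 28 cm above the table (angle between pot_foot's own z axis and vertical above 1 rad and height (world z) of pot_mouth above 0.28 m).
It also fails if it takes over 56 s, if anything falls off the work surface, if the arm or the gripper's body presses on something with over 40 N, if the wrist force passes 120 N, or if a joint passes its speed limit or range.

### The arm

A 7-joint arm with a two-finger parallel gripper is mounted at the origin on a cart in front of the work surface, level with it; the furniture and walls round the work are solid. World frame = base frame: x ahead of the robot, y to its left, z up, the work surface at z = 0. Lengths are in m, angles in rad, forces in N, time in s.
With the tool pointing down it reaches from about 0.425 to 0.875 m from the base axis. Payload 8.4 kg.
Tool frame: the origin (TCP) lies at the very end of the fingers, on their centre line; the grasp point (between the pads) lies 19 mm behind it; z points along the fingers, y is the line along which they close (so a half turn about z gives the same grasp; the last joint's range is limited). The gripper opens to 87 mm and grips with 3 to 60 N. Pads are 19 mm wide; open, the fingers measure 117 mm over their backs; the gripper's body (75 mm by 190 mm) begins 51 mm behind the grasp point.
Start: joints at [-1.248, 0.333, 0.04, 1.465, -0.013, 1.343, -0.059], TCP at [0.266, 0.593, 0.223] pointing down, gripper open.
Joint ranges: [-2.58, 2.58], [-0.38, 2.09], [-1.3, 1.39], [0.25, 2.4], [-1.5, 4.64], [0.08, 2.09], [-2.65, 2.65]. Speed limits (rad/s): [2.22, 2.22, 2.79, 2.79, 3.14, 3.14, 3.14].

### API

Orientations are given as a unit quaternion [x, y, z, w].
In Python, from cell import monitor, viewer, env gives the robot as it stands. The module is installed in compiled form; this text tells all that it offers.
- The arm moves only by the tool drive_tool, never from a script. Its argument "rows" is one flat list of numbers, 5 for each row, row after row: the gripper's target within -1 to 1 (shut at 1, half-way at 0, fully open at -1), then the shift along the world's x, y, z in cm, then the turn about the world's z in rad. In form: [hand, dx, dy, dz, roll, hand, dx, dy, dz, roll, ...]. A call has exactly 5 rows; each row is the pose to reach, as a shift and turn from the pose commanded when the call began; what a row does not reach only later rows make up. A row lasts 1/10 s, in which the tool goes at most 50 mm and 8.59 degrees, less where a joint would pass 70% of its speed; a pose out of reach is approached as far as the arm can. A call with a gripper value outside its range is refused whole. The fingers move at their own pace and stop on an object; "newtons" is the grip in N (left out, the last holds). Time passes only in rows, so rows that repeat a pose let the fingers close, or fill a call up. It gives the time, the measured TCP pose, the force, the opening and the grip force at its end, in the units of the state.
- monitor.get_state(): the state, without advancing time (a new reading comes with each control period).
- viewer.get_image(name): name is "scene" or "top"; returns the picture (480x640x3 uint8, red, green, blue); there is no depth.
- viewer.camera_model(name): a dict with "mtx" (3x3 intrinsics, pixels), "world_to_cam" (4x4, takes a point from world to camera coordinates). Camera axes: x right, y up, looking along -z (the intrinsics and any distortion apply to the point x, -y, -z); pixel columns grow to the right and rows downward; lengths in m; the calibration is good to about 2 mm. A picture is of the moment at which its call begins. camera_model takes no time and is no camera call.
- env.close_job(): hands the job in; it is judged then, once.
The state is a dict: "clock": time; "q": joint angles; "joint_velocities": joint speeds; "effort": joint torques, N m; "eef_pos": TCP position; "tool_rot": TCP orientation; "ft_force": force on the tool from outside, world axes, zero at the start; "ft_torque": the same for the moment, N m; "finger_gap": opening from 0.0 (shut) to 1.0 (fully open); "finger_force": force on a finger pad.
Only numpy, scipy, OpenCV 4.12 (cv2) and the standard library are available. Lean on these libraries where they do the work, as an engineer would, in place of code of your own. Each camera call takes 0.05 s, during which the arm holds its last target. There are 200 camera calls.

## Working session

There is one attempt and no reset: what is moved stays moved. The work goes in short steps, Python scripts to look and compute and a tool call to move; the robot and the scene stay as the last step left them, time stands still between calls to the robot, and variables do not carry over. Pictures are saved under pics/ and viewed, at most 10 in all, crops included, and the job is handed in when it is done.

Besides the shell and the picture viewer there is one more tool, called after "Call:" as name(argument=value, ...) on one line, values as JSON. drive_tool: Moves the arm, as the interface text tells. Its arguments: {"type":"object","properties":{"rows":{"type":"array","items":{"type":"number"}},"newtons":{"type":"number"}},"required":["rows"]}

```bash
mkdir -p pics; cat >h.py <<'E'
import numpy as np, cv2
from cell import monitor, viewer, env
def shot(n,f):
    im=viewer.get_image(n); cv2.imwrite('pics/'+f,im[:,:,::-1]); return im
def ray(n,u,v):
    m=viewer.camera_model(n);K=np.array(m['mtx']);T=np.array(m['world_to_cam'])
    d=np.linalg.inv(K)@[u,v,1]; d=np.array([d[0],-d[1],-d[2]])
    R=T[:3,:3]; return -R.T@T[:3,3], R.T@d
def px(n,u,v,z):
    o,d=ray(n,u,v); return o+d*(z-o[2])/d[2]
def proj(n,p):
    m=viewer.camera_model(n);K=np.array(m['mtx']);T=np.array(m['world_to_cam'])
    c=T[:3,:3]@np.array(p)+T[:3,3]; q=K@[c[0],-c[1],-c[2]]; return q[:2]/q[2]
E
python3 - <<'E'
from h import *
shot('top','t0.png');shot('scene','s0.png')
for n in('top','scene'):print(n,viewer.camera_model(n),ray(n,320,240)[0])
print({k:np.round(v,3) for k,v in monitor.get_state().items()})
E
```

```text
top {'mtx': array([[491.98229996,   0.        , 313.45855628],
       [  0.        , 491.98229996, 234.00985306],
       [  0.        ,   0.        ,   1.        ]]), 'world_to_cam': array([[-0.01177529, -0.99981148,  0.01543836, -0.1936861 ],
       [ 0.98743329, -0.00919336,  0.15776876, -0.55551569],
       [-0.15759709,  0.01710212,  0.98735539, -1.10873958],
       [ 0.        ,  0.        ,  0.        ,  1.        ]])} [ 0.37151985 -0.17979484  1.18535322]
scene {'mtx': array([[581.14602604,   0.        , 308.95595134],
       [  0.        , 581.14602604, 246.54307074],
       [  0.        ,   0.        ,   1.        ]]), 'world_to_cam': array([[ 0.40820122, -0.91265266, -0.02090192, -0.42265007],
       [ 0.61468969,  0.25785952,  0.74542944, -0.34974419],
       [-0.6749284 , -0.3171334 ,  0.66625675, -1.2551401 ],
       [ 0.        ,  0.        ,  0.        ,  1.        ]])} [-0.45961927 -0.69359469  1.08812098]
{'clock': np.float64(0.1), 'q': array([-1.248,  0.334,  0.04 ,  1.466, -0.013,  1.343, -0.059]), 'joint_velocities': array([ 0.   , -0.002, -0.   , -0.002, -0.   , -0.001, -0.   ]), 'effort': array([ 5.0000e-03, -6.5781e+01,  1.3410e+00, -4.0471e+01, -6.0000e-02,
        4.1000e-02,  0.0000e+00]), 'eef_pos': array([0.266, 0.593, 0.222]), 'tool_rot': array([ 0.209,  0.978, -0.001, -0.   ]), 'ft_force': array([0.447, 0.337, 0.471]), 'ft_torque': array([0.057, 0.066, 0.038]), 'finger_force': np.float64(0.0), 'finger_gap': np.float64(0.998)}
```

View pics/t0.png

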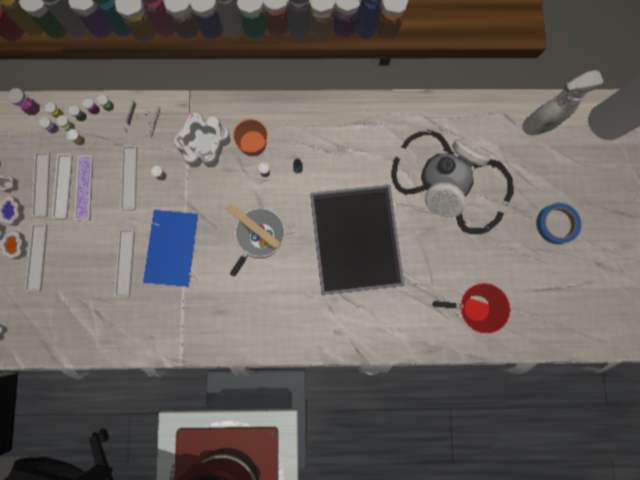

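View pics/s0.png

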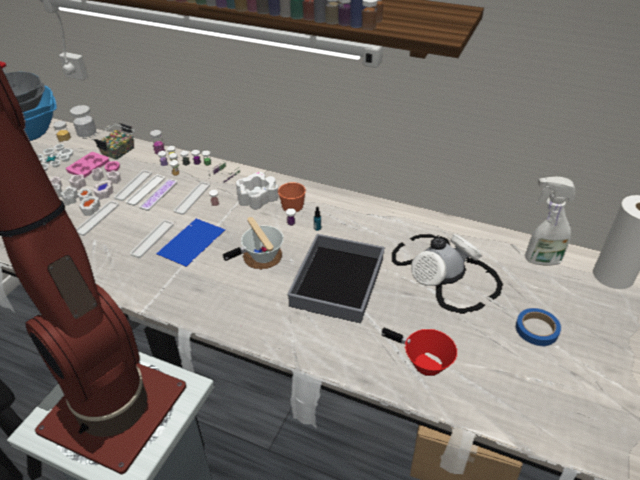

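```bash
python3 - <<'E'
from h import *
im=cv2.imread('pics/t0.png')
c=im[185:300,130:415]; c=cv2.resize(c,(798,322),interpolation=cv2.INTER_CUBIC); cv2.imwrite('pics/c0.png',c)
hsv=cv2.cvtColor(im,cv2.COLOR_BGR2HSV)
def rect(mask,box,z,nm):
    x0,y0,x1,y1=box; m=np.zeros_like(mask); m[y0:y1,x0:x1]=mask[y0:y1,x0:x1]
    n,l,s,_=cv2.connectedComponentsWithStats(m); k=1+s[1:,4].argmax()
    p=np.argwhere(l==k)[:,::-1].astype(np.float32)
    W=np.array([px('top',u,v,z)[:2] for u,v in p],np.float32)
    r=cv2.minAreaRect(W); print(nm,s[k],np.round(r[0],4),np.round(r[1],4),round(r[2],1)); 
rect(cv2.inRange(hsv,(105,150,80),(125,255,255)),(130,200,205,295),.004,'mat')
rect(cv2.inRange(hsv,(8,80,100),(22,200,255)),(220,195,290,255),.0695,'stick')
rect(cv2.inRange(im,(0,0,0),(50,50,50)),(305,180,410,300),.005,'floor')
rect(cv2.inRange(im,(0,0,0),(45,45,45)),(225,245,255,285),.068,'handle')
for n,u,v in(('pinkvial',264,169),('dropper',297,165),('purple',157,172)):print(n,px('top',u,v,.045))
print(px('top',260,233,.065))
E
```

```text
Traceback (most recent call last):
  File "h.py", line 10, in px
    o,d=ray(n,u,v); return o+d*(z-o[2])/d[2]
        ~~~^^^^^^^
  File "h.py", line 6, in ray
    m=viewer.camera_model(n);K=np.array(m['mtx']);T=np.array(m['world_to_cam'])
ValueError: time passes only in moves, steps and waits
```

View pics/c0.png

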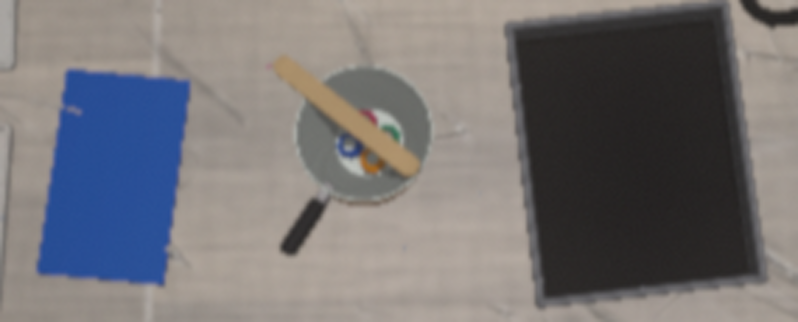

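```bash
python3 - <<'E'
s=open('h.py').read()
s=s.replace("viewer.camera_model(n)","cm(n)").replace("def shot","import functools\n@functools.cache\ndef cm(n): return viewer.camera_model(n)\ndef shot",1)
s+='''
def rect(im,lo,hi,box,z,nm,hsv=True):
    if hsv: im=cv2.cvtColor(im,cv2.COLOR_BGR2HSV)
    mask=cv2.inRange(im,lo,hi); x0,y0,x1,y1=box; m=np.zeros_like(mask); m[y0:y1,x0:x1]=mask[y0:y1,x0:x1]
    n,l,s,_=cv2.connectedComponentsWithStats(m); k=1+s[1:,4].argmax()
    W=np.array([px('top',v[1],v[0],z)[:2] for v in np.argwhere(l==k)],np.float32)
    r=cv2.minAreaRect(W); print(nm,s[k],np.round(r[0],4),np.round(r[1],4),round(r[2],1))
'''
open('h.py','w').write(s)
E
python3 - <<'E'
from h import *
im=cv2.imread('pics/t0.png')
rect(im,(105,150,80),(125,255,255),(130,200,205,295),.004,'mat')
rect(im,(8,80,100),(22,200,255),(220,195,290,255),.0695,'stick')
rect(im,(0,0,0),(50,50,50),(305,180,410,300),.005,'floor',False)
rect(im,(0,0,0),(60,60,60),(225,245,255,285),.068,'handle',False)
for n,u,v in(('vial',264,169),('dropper',297,165),('purple',157,172)):print(n,px('top',u,v,.045))
for n,u,v,z in (('rim',260,232.9,.065),('stickA',230.7,207.1,.0695),('stickB',277.2,245.7,.0695),('rimL',235.8,233,.065),('rimR',284.5,233,.065),('handEnd',233,273.7,.068),('handRoot',246.3,255.7,.068)):print(n,np.round(px('top',u,v,z),4))
print(proj('scene',[.0,0,0]))
E
```

```text
mat [ 144  211   53   75 3084] [0.5307 0.1448] [0.1048 0.1725] 84.0
stick [228 206  51  42 477] [ 0.5653 -0.0561] [0.1457 0.0331] 48.4
floor [ 315  191   84   99 6764] [ 0.5459 -0.3038] [0.2267 0.1801] 5.7
handle [231 257  14  18  96] [ 0.4787 -0.0263] [0.0108 0.0456] 56.8
vial [ 0.7122604 -0.082973   0.045    ]
dropper [ 0.72162545 -0.16201713  0.045     ]
purple [0.7066888  0.17167186 0.045     ]
rim [ 0.5541 -0.0761  0.065 ]
stickA [ 0.6144 -0.0086  0.0695]
stickB [ 0.5233 -0.1159  0.0695]
rimL [ 0.5544 -0.0205  0.065 ]
rimR [ 0.5533 -0.1325  0.065 ]
handEnd [ 0.4605 -0.0158  0.068 ]
handRoot [ 0.5012 -0.0455  0.068 ]
[113.26352739 408.47913263]
```

Call:
drive_tool(rows=[0.2,2,-4.4,0,-0.13,0.2,4,-8.8,0,-0.26,0.2,6,-13.2,0,-0.39,0.2,8,-17.6,0,-0.52,0.2,10,-22,0,-0.65], newtons=20)

```text
clock: 0.6
eef_pos: [0.3665, 0.371, 0.2223]
tool_rot: [0.513, 0.858, -0.0, -0.0]
ft_force: [0.5, 0.7, 0.5]
finger_gap: 0.634
finger_force: 0.0
```

Call:
drive_tool(rows=[0.2,2,-4.4,0,-0.13,0.2,4,-8.8,0,-0.26,0.2,6,-13.2,0,-0.39,0.2,8,-17.6,0,-0.52,0.2,10,-22,0,-0.65])

```text
clock: 1.1
eef_pos: [0.4664, 0.1511, 0.2225]
tool_rot: [0.76, 0.65, 0.0, -0.0]
ft_force: [0.6, 0.8, -0.7]
finger_gap: 0.409
finger_force: 0.0
```

Call:
drive_tool(rows=[0.2,2,-4.4,0,-0.13,0.2,4,-8.8,-1,-0.26,0.2,6,-13.2,-3,-0.39,0.2,8,-17.6,-6,-0.52,0.2,9.9,-22,-9,-0.554])

```text
clock: 1.6
eef_pos: [0.5605, -0.0564, 0.1403]
tool_rot: [0.909, 0.417, 0.001, 0.0]
ft_force: [0.4, 1.1, 1.1]
finger_gap: 0.398
finger_force: 0.0
```

Call:
drive_tool(rows=[0.2,0,0,-2,0,0.2,0,0,-4,0,0.2,0,0,-6,0,0.2,0,0,-7.8,0,0.2,0,0,-7.8,0])

```text
clock: 2.1
eef_pos: [0.5608, -0.0559, 0.0628]
tool_rot: [0.908, 0.419, 0.001, 0.001]
ft_force: [-1.2, 0.0, -0.2]
finger_gap: 0.399
finger_force: 0.0
```

Call:
drive_tool(rows=[0.6,0,0,0,0,1,0,0,0,0,1,0,0,0,0,1,0,0,0,0,1,0,0,0,0])

```text
clock: 2.6
eef_pos: [0.5598, -0.0546, 0.0629]
tool_rot: [0.908, 0.42, 0.0, -0.0]
ft_force: [-0.7, 0.1, -0.6]
finger_gap: 0.192
finger_force: 19.9
```

Call:
drive_tool(rows=[1,0,0,1,0,1,0,0,3,0,1,0,0,5,0,1,0,0,6,0,1,0,0,6,0])

```text
clock: 3.1
eef_pos: [0.5608, -0.0548, 0.1245]
tool_rot: [0.908, 0.419, 0.001, 0.0]
ft_force: [-0.9, 0.5, -0.6]
finger_gap: 0.192
finger_force: 19.9
```

```bash
python3 - <<'E'
from h import *
im=shot('scene','s1.png'); cv2.imwrite('pics/s1c.png',cv2.resize(im[150:350,140:400,::-1],(780,600)))
E
```

```text
(no output)
```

View pics/s1c.png

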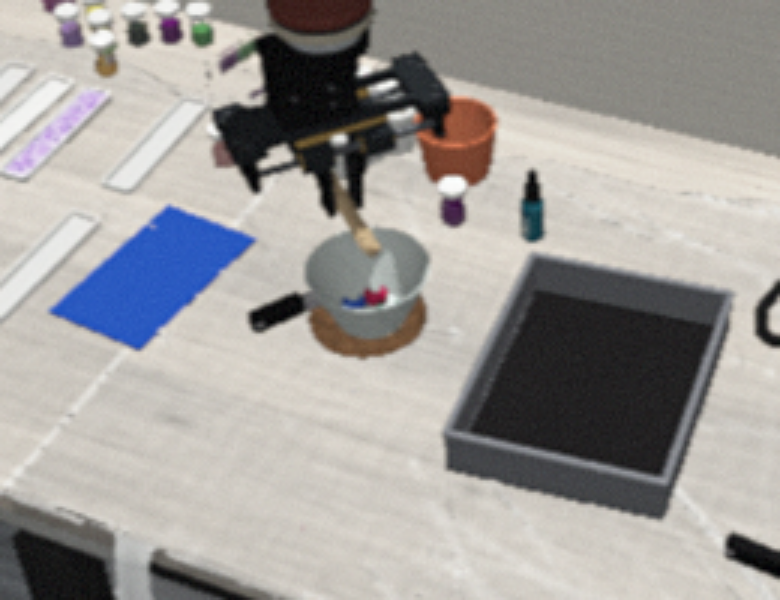

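Call:
drive_tool(rows=[1,-0.6,4,0,-0.14,1,-1.2,8,0,-0.28,1,-1.8,12,0,-0.42,1,-2.4,16,0,-0.56,1,-3,20,0,-0.7])

```text
clock: 3.65
eef_pos: [0.5287, 0.1466, 0.1218]
tool_rot: [0.997, 0.08, -0.001, 0.0]
ft_force: [1.3, 0.5, -0.5]
finger_gap: 0.189
finger_force: 19.9
```

Call:
drive_tool(rows=[1,0,0,-3,-0.14,1,0,0,-6,-0.27,1,0,0,-9,-0.27,1,0,0,-10,-0.27,1,0,0,-10,-0.27])

```text
clock: 4.15
eef_pos: [0.5284, 0.1445, 0.0212]
tool_rot: [0.999, -0.052, -0.002, 0.001]
ft_force: [0.2, -0.7, 0.6]
finger_gap: 0.19
finger_force: 19.9
```

Call:
drive_tool(rows=[1,0,0,-0.8,0,1,0,0,-1.4,0,1,0,0,-1.4,0,1,0,0,-1.4,0,0.4,0,0,-1.4,0])

```text
clock: 4.65
eef_pos: [0.53, 0.1453, 0.0093]
tool_rot: [0.999, -0.052, 0.0, -0.0]
ft_force: [-0.6, 0.3, -0.5]
finger_gap: 0.223
finger_force: 0.0
```

Call:
drive_tool(rows=[0.2,0,0,0,0,0.2,0,0,0,0,0.2,0,0,1,0,0.2,0,0,5,0,0.2,0,0,10,0])

```text
clock: 5.15
eef_pos: [0.5284, 0.1445, 0.1091]
tool_rot: [0.999, -0.052, -0.001, 0.001]
ft_force: [0.5, 0.0, 0.7]
finger_gap: 0.396
finger_force: 0.0
```

```bash
python3 - <<'E'
from h import *
im=shot('top','t1.png'); cv2.imwrite('pics/t1c.png',cv2.resize(im[180:300,130:310,::-1],(780,520),interpolation=cv2.INTER_CUBIC))
E
```

```text
(no output)
```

View pics/t1c.png

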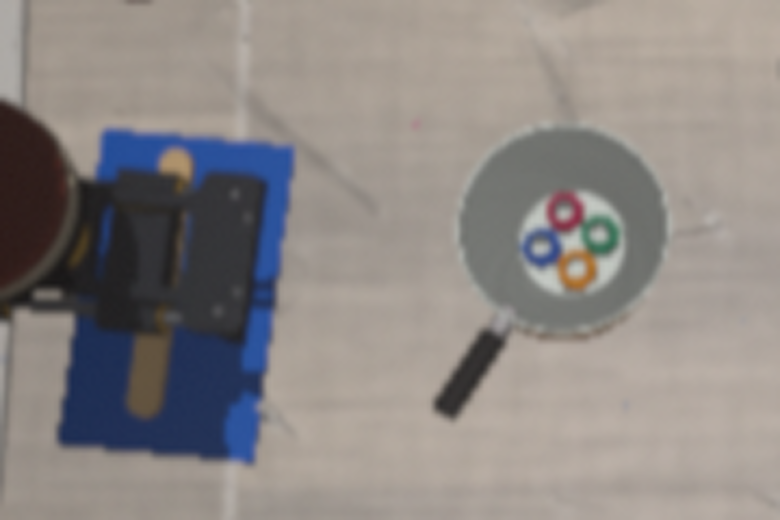

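Call:
drive_tool(rows=[0,-1.6,-4,0,-0.12,0,-3.2,-8,0,-0.24,0,-4.8,-12,0,-0.36,0,-6.4,-16.2,0,-0.476,0,-6.4,-16.2,0,-0.476], newtons=60)

```text
clock: 5.7
eef_pos: [0.4638, -0.0221, 0.1093]
tool_rot: [0.957, -0.291, -0.0, -0.001]
ft_force: [0.6, 0.9, 0.5]
finger_gap: 0.497
finger_force: 0.0
```

Call:
drive_tool(rows=[0,0,0,0,0,0,0,0,-2,0,0,0,0,-4,0,0,0,0,-4,0,0,0,0,-4,0])

```text
clock: 6.2
eef_pos: [0.466, -0.0163, 0.0692]
tool_rot: [0.958, -0.285, -0.0, 0.001]
ft_force: [0.4, 0.5, 0.1]
finger_gap: 0.5
finger_force: 0.0
```

Call:
drive_tool(rows=[0,-0.1,-0.1,-2,0,0,-0.1,-0.1,-3.8,0,0,-0.1,-0.1,-3.8,0,0.6,-0.1,-0.1,-3.8,0,0.6,-0.1,-0.1,-3.8,0])

```text
clock: 6.7
eef_pos: [0.4658, -0.0176, 0.0321]
tool_rot: [0.958, -0.286, 0.001, -0.001]
ft_force: [0.1, -0.7, -0.0]
finger_gap: 0.394
finger_force: 0.0
```

Call:
drive_tool(rows=[1,0,0,0,0,1,0,0,0,0,1,0,0,0,0,1,0,0,0,0,1,0,0,0,0])

```text
clock: 7.2
eef_pos: [0.4649, -0.0176, 0.031]
tool_rot: [0.958, -0.286, 0.0, -0.0]
ft_force: [-0.1, 1.0, 2.1]
finger_gap: 0.152
finger_force: 59.9
```

Call:
drive_tool(rows=[1,0,0,1,0,1,0,0,2,0,1,0,0,3,0,1,0,0,4,0,1,0,0,4,0])

```text
clock: 7.7
eef_pos: [0.4658, -0.0175, 0.0724]
tool_rot: [0.958, -0.286, 0.001, -0.001]
ft_force: [0.3, -0.2, -1.6]
finger_gap: 0.15
finger_force: 59.9
```

```bash
python3 - <<'E'
from h import *
im=shot('scene','s2.png'); cv2.imwrite('pics/s2c.png',cv2.resize(im[150:350,140:400,::-1],(780,600)))
E
```

```text
(no output)
```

View pics/s2c.png

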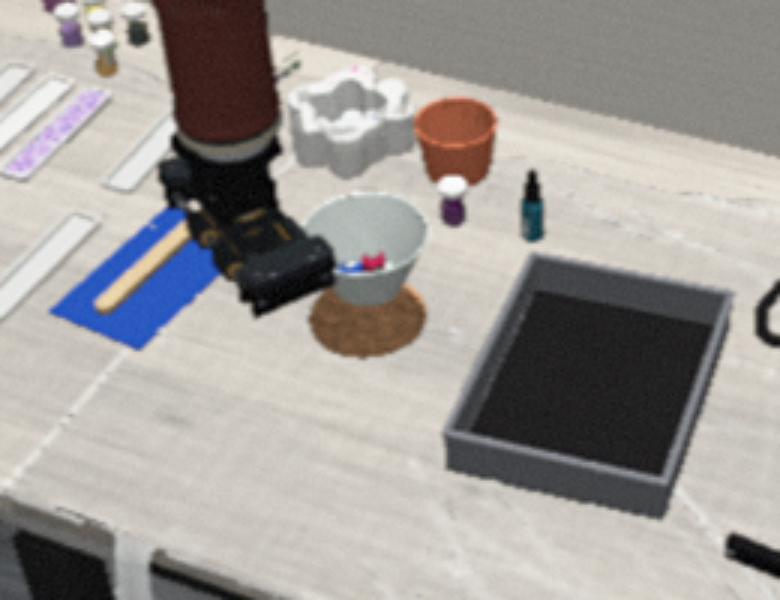

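Call:
drive_tool(rows=[1,0,0,2,0,1,0,0,5,0,1,0,-2,8,0.05,1,0.4,-4,10,0.1,1,0.8,-6,10,0.17])

```text
clock: 8.25
eef_pos: [0.4743, -0.0783, 0.1732]
tool_rot: [0.979, -0.202, 0.002, -0.001]
ft_force: [0.5, 0.8, -1.9]
finger_gap: 0.15
finger_force: 60.0
```

Call:
drive_tool(rows=[1,0.5,-3.5,0,0.08,1,1,-7,0,0.16,1,1.5,-10,0,0.24,1,2,-13,0,0.32,1,2.4,-16,0,0.4])

```text
clock: 8.75
eef_pos: [0.4969, -0.2386, 0.1702]
tool_rot: [1.0, -0.003, -0.001, 0.0]
ft_force: [-0.2, 1.0, -0.5]
finger_gap: 0.148
finger_force: 60.0
```

Call:
drive_tool(rows=[1,0.3,-2.5,0,0.06,1,0.6,-5,0,0.11,1,0.8,-7,0,0.11,1,0.8,-7,0,0.11,1,0.8,-7,0,0.11])

```text
clock: 9.25
eef_pos: [0.5043, -0.3078, 0.1702]
tool_rot: [0.999, 0.049, -0.001, -0.0]
ft_force: [0.2, 0.3, -1.6]
finger_gap: 0.152
finger_force: 60.0
```

Call:
drive_tool(rows=[1,0,0,0,0,1,0,0,0,0,1,0,0,0,0,1,0,0,0,0,1,0,0,0,0], newtons=10)

```text
clock: 9.75
eef_pos: [0.5049, -0.3075, 0.171]
tool_rot: [0.999, 0.05, 0.0, -0.0]
ft_force: [-0.2, 0.2, -1.0]
finger_gap: 0.159
finger_force: 10.0
```

```bash
python3 - <<'E'
from h import *
im=shot('scene','s3.png'); cv2.imwrite('pics/s3c.png',cv2.resize(im[150:350,220:480,::-1],(780,600)))
E
```

```text
(no output)
```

View pics/s3c.png

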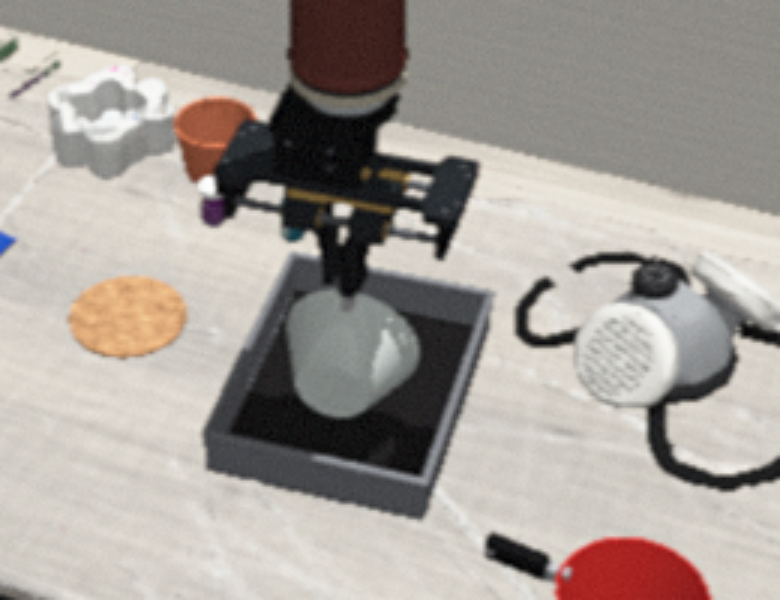

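Call:
drive_tool(rows=[1,1,0.1,-0.8,0,1,2.5,0.2,-1.6,0,1,4,0.4,-2.2,0,1,5.5,0.5,-2.5,0,1,7,0.7,-2.8,0])

```text
clock: 10.3
eef_pos: [0.5771, -0.3009, 0.1434]
tool_rot: [0.999, 0.05, 0.001, 0.0]
ft_force: [0.6, -0.1, 8.2]
finger_gap: 0.161
finger_force: 10.0
```

Call:
drive_tool(rows=[1,0,0,0,0,1,1,0.1,0,0,1,2,0.2,-0.3,0,1,3,0.3,-0.6,0,1,3,0.3,-0.6,0])

```text
clock: 10.8
eef_pos: [0.6074, -0.297, 0.1365]
tool_rot: [0.999, 0.051, 0.001, 0.0]
ft_force: [2.6, -0.5, 5.3]
finger_gap: 0.165
finger_force: 10.0
```

```bash
python3 - <<'E'
from h import *
im=shot('scene','s4.png'); t=shot('top','t4.png')
a=cv2.resize(im[180:330,260:400,::-1],(560,600)); b=cv2.resize(t[180:300,300:348+7,::-1],(240,600)); cv2.imwrite('pics/s4c.png',np.hstack([a,b]))
E
```

```text
(no output)
```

View pics/s4c.png

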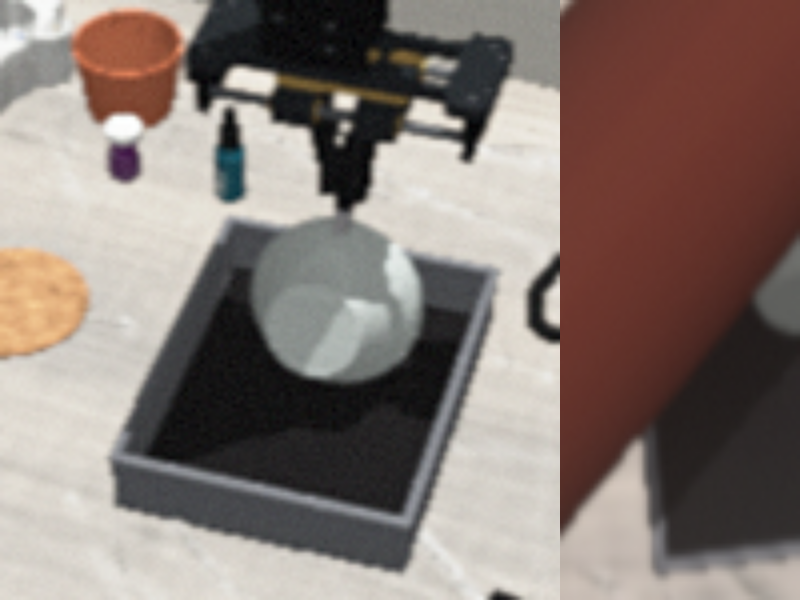

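Call:
drive_tool(rows=[1,0,0,0,0,1,0,0,2,0,1,0,0,4,0,1,0,0,6,0,1,-2,-0.2,7,0], newtons=60)

```text
clock: 11.4
eef_pos: [0.5864, -0.2986, 0.2073]
tool_rot: [0.999, 0.051, 0.0, 0.0]
ft_force: [-0.1, 0.4, -0.1]
finger_gap: 0.153
finger_force: 60.0
```

Call:
drive_tool(rows=[1,-3,2,0,0,1,-6,6,0,0,1,-8,11,0,0,1,-9,16,0,0,1,-10,20,0,0])

```text
clock: 11.9
eef_pos: [0.4831, -0.0978, 0.2057]
tool_rot: [0.999, 0.05, -0.001, -0.0]
ft_force: [1.4, 0.7, -1.1]
finger_gap: 0.154
finger_force: 60.0
```

```bash
python3 - <<'E'
from h import *
im=shot('scene','s5.png'); t=shot('top','t5.png')
a=cv2.resize(im[160:340,220:400,::-1],(500,500)); b=cv2.resize(t[180:300,295:415-48,::-1],(300,500)); cv2.imwrite('pics/s5c.png',np.hstack([a,b]))
E
```

```text
(no output)
```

View pics/s5c.png

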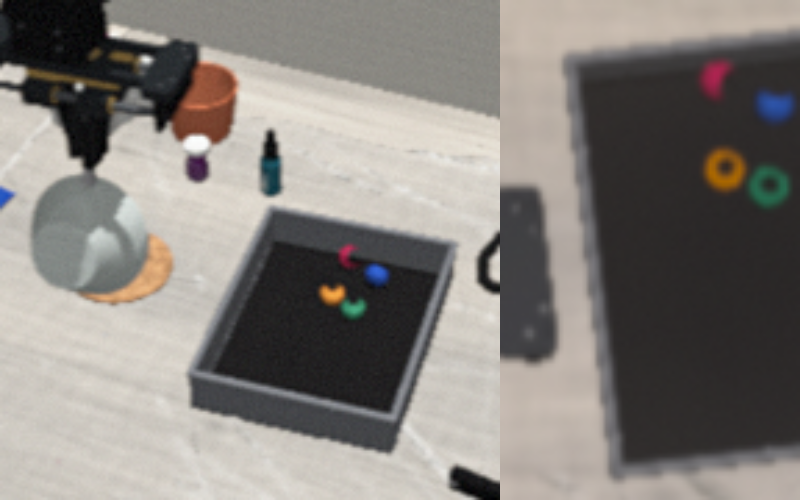

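Call:
drive_tool(rows=[1,0,0,0,0,1,0,0,0,0,1,2,0,-1,0,1,5,0,-2,0,1,8,0.5,-4,0], newtons=10)

```text
clock: 12.5
eef_pos: [0.5668, -0.0974, 0.167]
tool_rot: [0.999, 0.048, 0.001, 0.001]
ft_force: [0.5, 1.5, 1.2]
finger_gap: 0.158
finger_force: 10.0
```

```bash
python3 - <<'E'
from h import *
im=shot('scene','s6.png'); cv2.imwrite('pics/s6c.png',cv2.resize(im[150:300,210:390,::-1],(720,600)))
E
```

```text
(no output)
```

View pics/s6c.png

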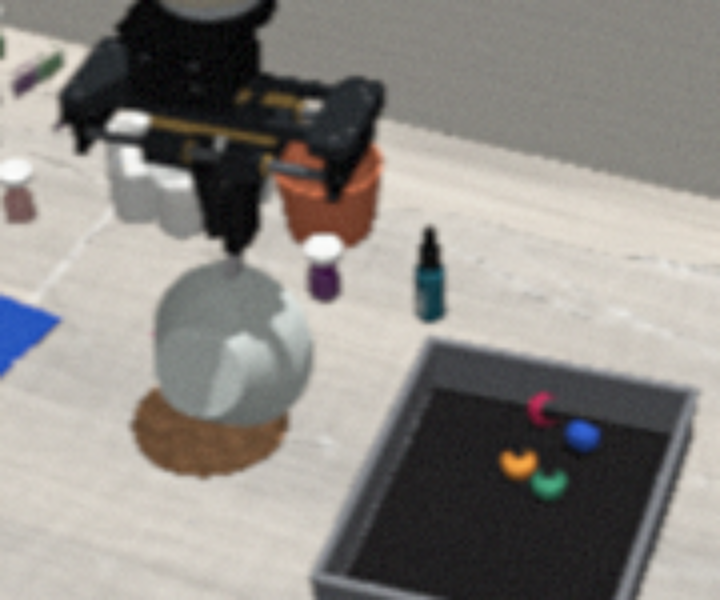

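Call:
drive_tool(rows=[1,0,0,0,0,1,0,0,0,0,1,0,0,0,0,1,0,0,0,0,1,0,0,0,0], newtons=3)

```text
clock: 13.05
eef_pos: [0.5647, -0.0948, 0.1677]
tool_rot: [0.999, 0.05, 0.001, -0.001]
ft_force: [-1.2, 0.6, -1.1]
finger_gap: 0.166
finger_force: 3.0
```

```bash
cat >fit.py <<'E'
from h import *
from scipy.spatial.transform import Rotation as Ro
bg=cv2.imread('pics/s4.png')
a=np.linspace(0,2*np.pi,60)
def hull(tcp,psi,th,gx=.108,gz=.045):
    P=np.vstack([np.c_[r*np.cos(a)+gx,r*np.sin(a),0*a+z-gz] for r,z in((.058,.060),(.031,0))])
    W=Ro.from_euler('ZY',[psi,th]).apply(P)+np.array(tcp)+[0,0,.019]
    m=np.zeros((480,640),np.uint8); q=np.array([proj('scene',w) for w in W])
    cv2.fillConvexPoly(m,cv2.convexHull(np.int32(np.round(q))),255); return m
def fit(im,st,ths):
    t=st['eef_pos']; x,y=st['tool_rot'][:2]; psi=2*np.arctan2(y,x)
    d=(cv2.absdiff(im,bg).max(2)>18).astype(np.uint8)*255
    d=cv2.morphologyEx(d,cv2.MORPH_OPEN,np.ones((3,3)))
    g=int(proj('scene',t+np.array([0,0,.0]))[1]); d[:g]=0; d[:,:200]=0; d[:,400:]=0; d[330:]=0
    out=[]
    for th in ths:
        m=hull(t,psi,np.radians(th)); m[:g]=0
        out.append(((m&d)>0).sum()/((m|d)>0).sum())
    k=int(np.argmax(out)); return ths[k],round(out[k],3),np.round(out,2)
if __name__=='__main__':
    import sys
    im=cv2.cvtColor(viewer.get_image('scene'),cv2.COLOR_RGB2BGR); cv2.imwrite('pics/'+sys.argv[1],im)
    print(fit(im,monitor.get_state(),list(range(0,140,5))))
E
python3 - <<'E'
from fit import *
im=cv2.imread('pics/s6.png'); print(fit(im,{'eef_pos':np.array([.5668,-.0974,.167]),'tool_rot':[.999,.048]},list(range(0,140,5))))
E
python3 fit.py s7.png
```

```text
(125, np.float64(0.34), array([0.  , 0.  , 0.  , 0.  , 0.  , 0.01, 0.01, 0.02, 0.03, 0.05, 0.07,
       0.1 , 0.12, 0.15, 0.18, 0.2 , 0.22, 0.25, 0.28, 0.3 , 0.32, 0.33,
       0.34, 0.34, 0.34, 0.34, 0.34, 0.33]))
(80, np.float64(0.292), array([0.  , 0.  , 0.  , 0.  , 0.  , 0.01, 0.03, 0.05, 0.06, 0.09, 0.12,
       0.15, 0.18, 0.22, 0.25, 0.28, 0.29, 0.28, 0.28, 0.27, 0.27, 0.27,
       0.27, 0.27, 0.28, 0.28, 0.28, 0.27]))
```

```bash
python3 - <<'E'
s=open('fit.py').read()
s=s.replace("d=(cv2.absdiff(im,bg).max(2)>18).astype(np.uint8)*255","i=im.astype(int); d=((i[:,:,2]-i[:,:,0]<6)&(i.max(2)>70)).astype(np.uint8)*255")
s=s.replace("    out=[]","    q=proj('scene',t); d[:,:int(q[0])-55]=0; d[:,int(q[0])+75:]=0\n    out=[]")
open('fit.py','w').write(s)
E
python3 - <<'E'
from fit import *
for f,p in(('s6',[.5668,-.0974,.167]),('s7',[.5647,-.0948,.1677])):
    print(fit(cv2.imread(f'pics/{f}.png'),{'eef_pos':np.array(p),'tool_rot':[.999,.05]},list(range(0,140,5))))
E
```

```text
(100, np.float64(0.561), array([0.  , 0.  , 0.  , 0.  , 0.01, 0.01, 0.02, 0.03, 0.06, 0.09, 0.13,
       0.17, 0.21, 0.25, 0.29, 0.34, 0.39, 0.46, 0.52, 0.56, 0.56, 0.54,
       0.5 , 0.46, 0.43, 0.4 , 0.38, 0.35]))
(75, np.float64(0.566), array([0.  , 0.  , 0.  , 0.  , 0.  , 0.03, 0.06, 0.1 , 0.14, 0.2 , 0.26,
       0.32, 0.38, 0.44, 0.5 , 0.57, 0.53, 0.48, 0.42, 0.37, 0.33, 0.3 ,
       0.27, 0.25, 0.22, 0.2 , 0.19, 0.18]))
```

Call:
drive_tool(rows=[1,0,0,-1.2,0,1,-0.5,0,-2.2,0,1,-1.8,-0.2,-3,0,1,-3,-0.3,-3.6,0,1,-4,-0.4,-4.2,0])

```text
clock: 13.6
eef_pos: [0.5234, -0.0988, 0.1238]
tool_rot: [0.999, 0.05, -0.001, -0.0]
ft_force: [-0.5, 0.1, 2.0]
finger_gap: 0.16
finger_force: 3.0
```

```bash
python3 fit.py s8.png
```

```text
(65, np.float64(0.482), array([0.  , 0.  , 0.  , 0.  , 0.02, 0.04, 0.09, 0.13, 0.18, 0.23, 0.31,
       0.38, 0.46, 0.48, 0.43, 0.38, 0.33, 0.28, 0.25, 0.21, 0.19, 0.16,
       0.14, 0.13, 0.11, 0.1 , 0.09, 0.08]))
```

Call:
drive_tool(rows=[1,-1.5,-0.1,-0.2,0,1,-3,-0.2,-0.6,0,1,-4.5,-0.3,-1.1,0,1,-6,-0.4,-1.8,0,1,-7,-0.5,-2.5,0])

```text
clock: 14.15
eef_pos: [0.454, -0.1039, 0.0994]
tool_rot: [0.999, 0.05, 0.0, -0.0]
ft_force: [-0.7, -0.6, 2.8]
finger_gap: 0.163
finger_force: 3.0
```

```bash
python3 fit.py s9.png
```

```text
(35, np.float64(0.325), array([0.  , 0.  , 0.  , 0.  , 0.04, 0.12, 0.23, 0.33, 0.31, 0.27, 0.24,
       0.21, 0.18, 0.16, 0.12, 0.1 , 0.07, 0.04, 0.02, 0.01, 0.  , 0.  ,
       0.  , 0.  , 0.  , 0.  , 0.  , 0.  ]))
```

Call:
drive_tool(rows=[1,-0.5,0,-1.2,0,1,-1,0,-2.5,0,1,-1.2,0,-3.8,0,1,-1.2,0,-5,0,1,-1.2,0,-5,0])

```text
clock: 14.7
eef_pos: [0.4415, -0.104, 0.0479]
tool_rot: [0.999, 0.05, -0.002, 0.001]
ft_force: [-0.4, -0.4, 0.0]
finger_gap: 0.159
finger_force: 3.0
```

```bash
python3 fit.py s10.png
```

```text
(0, np.float64(0.0), array([0., 0., 0., 0., 0., 0., 0., 0., 0., 0., 0., 0., 0., 0., 0., 0., 0.,
       0., 0., 0., 0., 0., 0., 0., 0., 0., 0., 0.]))
```

Call:
drive_tool(rows=[1,0,0,-0.5,0,1,0,0,-1,0,1,0,0,-1.5,0,1,0,0,-1.8,0,1,0,0,-1.8,0])

```text
clock: 15.25
eef_pos: [0.4426, -0.1038, 0.0315]
tool_rot: [0.999, 0.05, -0.0, 0.0]
ft_force: [-0.6, -0.5, -0.8]
finger_gap: 0.161
finger_force: 3.0
```

Call:
drive_tool(rows=[1,0,0.2,-0.1,0,1,0,0.6,-0.1,0,1,0,1,-0.1,0,1,0,1.4,-0.1,0,1,0,1.4,-0.1,0])

```text
clock: 15.75
eef_pos: [0.4429, -0.0889, 0.0309]
tool_rot: [0.999, 0.05, 0.0, -0.0]
ft_force: [-0.1, -0.2, -0.6]
finger_gap: 0.166
finger_force: 3.0
```

Call:
drive_tool(rows=[0.4,0,0,0,0,0,0,0,0,0,0,0,0,0,0,0,0,0,2,0,0,0,0,6,0])

```text
clock: 16.25
eef_pos: [0.4409, -0.0903, 0.0898]
tool_rot: [0.999, 0.05, -0.003, 0.002]
ft_force: [1.4, 2.1, 1.8]
finger_gap: 0.474
finger_force: 0.0
```

Call:
drive_tool(rows=[0,0,1,4,0,0,0,5,8,0,0,0,9,10,0,0,1,13,10,0,0,2,17,10,0])

```text
clock: 16.75
eef_pos: [0.4634, 0.0823, 0.192]
tool_rot: [0.999, 0.05, 0.001, -0.002]
ft_force: [-0.2, -0.0, 0.4]
finger_gap: 0.499
finger_force: 0.0
```

```bash
python3 - <<'E'
from h import *
im=shot('top','t9.png')[:,:,::-1].copy(); s=shot('scene','s12.png')
g=cv2.medianBlur(cv2.cvtColor(im,cv2.COLOR_BGR2GRAY),3)
for src in ('t9','t0'):
    g=cv2.cvtColor(cv2.imread(f'pics/{src}.png'),cv2.COLOR_BGR2GRAY)[180:290,205:315]; g=cv2.resize(g,None,fx=4,fy=4,interpolation=cv2.INTER_CUBIC)
    c=cv2.HoughCircles(g,cv2.HOUGH_GRADIENT,1.5,40,param1=80,param2=30,minRadius=80,maxRadius=115)
    if c is not None:
        for u,v,r in c[0][:3]: print(src,u/4+205,v/4+180,r/4,np.round(px('top',u/4+205,v/4+180,.065),4))
rect(im,(0,0,0),(60,60,60),(222,235,275,295),.068,'handle',False)
rect(im,(8,80,100),(22,200,255),(130,195,205,295),.013,'stick')
rect(im,(105,150,80),(125,255,255),(130,200,205,295),.004,'mat')
# cork visible in both
for f in('t5','t9'):
    h=cv2.cvtColor(cv2.imread(f'pics/{f}.png'),cv2.COLOR_BGR2HSV); m=cv2.inRange(h[190:290,215:310],(6,70,60),(20,255,255)); p=np.argwhere(m); print(f,len(p),p.mean(0)[::-1]+[215,190] if len(p) else 0)
# scene silhouette fit, upright tilt + position
from fit import *
i=cv2.imread('pics/s12.png'); i2=i.astype(int); d=((i2[:,:,2]-i2[:,:,0]<6)&(i2.max(2)>70)).astype(np.uint8)*255
d[:,:225]=0;d[:,290:]=0;d[:218]=0;d[275:]=0
best=[]
for th in range(-20,21,4):
  for x in np.arange(.525,.585,.005):
    for y in np.arange(-.105,-.05,.005):
      m=hull([x,y,.005-.019],0.1,np.radians(th),0,0); best.append((((m&d)>0).sum()/((m|d)>0).sum(),th,round(x,3),round(y,3)))
print(sorted(best)[-6:]); print(monitor.get_state()['clock'])
E
```

```text
t9 261.0625 239.0625 23.3375 [ 0.5397 -0.0786  0.065 ]
t0 259.1875 233.8125 25.025 [ 0.552  -0.0742  0.065 ]
handle [261 269   6  20  84] [ 0.4489 -0.0856] [0.0437 0.0096] 5.0
stick [164 216  10  30 176] [0.5709 0.1482] [0.0153 0.071 ] 83.9
mat [152 211  45  35 887] [0.5766 0.1398] [0.1045 0.0803] 84.2
t5 182 [276.57692308 234.54945055]
t9 0 0
[(np.float64(0.8917445482866043), 4, np.float64(0.54), np.float64(-0.08)), (np.float64(0.892271662763466), 4, np.float64(0.545), np.float64(-0.075)), (np.float64(0.8991803278688525), 16, np.float64(0.54), np.float64(-0.075)), (np.float64(0.9010212097407698), 4, np.float64(0.54), np.float64(-0.075)), (np.float64(0.910411622276029), 12, np.float64(0.54), np.float64(-0.075)), (np.float64(0.9136), 8, np.float64(0.54), np.float64(-0.075))]
16.85
```

```bash
python3 - <<'E'
from h import *
i=cv2.imread('pics/s4.png'); h=cv2.cvtColor(i,cv2.COLOR_BGR2HSV)
m=cv2.inRange(h,(6,90,80),(20,255,255)); m[:235]=0;m[290:]=0;m[:,:220]=0;m[:,300:]=0
W=np.array([px('scene',v[1],v[0],.005)[:2] for v in np.argwhere(m)],np.float32)
print(len(W),cv2.minEnclosingCircle(W),W.mean(0))
t=shot('top','t10.png')[:,:,::-1].copy()
hv=cv2.cvtColor(t,cv2.COLOR_BGR2HSV)
for n,lo,hi in(('red',(165,100,80),(179,255,255)),('amber',(8,120,100),(25,255,255)),('green',(70,80,50),(95,255,255)),('blue',(100,120,60),(125,255,255))):
    m=cv2.inRange(hv,lo,hi)[190:290,315:400]; p=np.argwhere(m); u,v=p.mean(0)[::-1]+[315,190]; print(n,len(p),px('top',u,v,.015))
# tilt of the pot: upright rim vs foot using scene, fixed position, with shifted fits
from fit import *
for f,c in(('s0',[.5545,-.0765]),('s12',[.54,-.077])):
  i2=cv2.imread(f'pics/{f}.png').astype(int); d=((i2[:,:,2]-i2[:,:,0]<6)&(i2.max(2)>70)).astype(np.uint8)*255
  d[:,:225]=0;d[:,290:]=0;d[:218]=0;d[275:]=0
  b=[]
  for th in range(-12,17,2):
    for dx in np.arange(-.012,.013,.003):
     for dy in (-.004,0,.004):
      m=hull([c[0]+dx,c[1]+dy,.005-.019],0.1 if f!='s0' else -.58,np.radians(th),0,0); b.append((round(((m&d)>0).sum()/((m|d)>0).sum(),3),th,round(dx,3),dy))
  print(f,sorted(b)[-4:])
E
```

```text
801 ((0.5562354326248169, -0.07323496788740158), 0.05392082780599594) [ 0.5552135  -0.07339174]
red 51 [ 0.64657205 -0.28067829  0.015     ]
amber 64 [ 0.59114291 -0.28506414  0.015     ]
green 73 [ 0.58065713 -0.31060819  0.015     ]
blue 50 [ 0.62861206 -0.31608741  0.015     ]
s0 [(np.float64(0.68), -2, np.float64(-0.0), 0), (np.float64(0.681), 0, np.float64(-0.0), 0), (np.float64(0.683), -4, np.float64(0.003), 0), (np.float64(0.683), 4, np.float64(-0.0), 0.004)]
s12 [(np.float64(0.902), 10, np.float64(-0.003), 0), (np.float64(0.903), 12, np.float64(-0.0), 0), (np.float64(0.904), 10, np.float64(-0.0), 0), (np.float64(0.905), 12, np.float64(-0.0), 0.004)]
```

```bash
python3 - <<'E'
from fit import *
i2=cv2.imread('pics/s12.png').astype(int); d=((i2[:,:,2]-i2[:,:,0]<6)&(i2.max(2)>60)).astype(np.uint8)*255
n,l,s,_=cv2.connectedComponentsWithStats(d); k=l[240,255]; print(k,s[k]); d=(l==k).astype(np.uint8)*255
for k in range(205,285,4): 
    c=np.where(d[k])[0]; a1=np.where(hull([.54,-.077,-.014],.1,0,0,0)[k])[0]; a2=np.where(hull([.54,-.077,-.014],.1,.175,0,0)[k])[0]
    print(k,[ (int(v.min()),int(v.max())) if len(v) else None for v in (c,a1,a2)])
E
```

```text
5206 [ 238  229   44   37 1152]
205 [None, None, None]
209 [None, None, None]
213 [None, None, None]
217 [None, None, None]
221 [None, None, None]
225 [None, None, None]
229 [(257, 266), (253, 269), (255, 266)]
233 [(246, 276), (244, 276), (244, 278)]
237 [(241, 280), (240, 279), (240, 281)]
241 [(239, 280), (238, 281), (239, 282)]
245 [(239, 280), (237, 280), (240, 281)]
249 [(240, 277), (239, 278), (242, 279)]
253 [(244, 275), (242, 276), (245, 277)]
257 [(248, 273), (245, 274), (247, 274)]
261 [(253, 270), (248, 272), (250, 272)]
265 [(256, 265), (252, 268), (255, 266)]
269 [None, None, None]
273 [None, None, None]
277 [None, None, None]
281 [None, None, None]
```

```bash
python3 -c "
from cell import env; print(env.close_job())"
```

```text
the job is handed in; nothing more can be done
None
```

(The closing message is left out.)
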